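Put the one-cup drip coffee maker back together

TASK

The washed one-cup drip coffee maker has dried on the mat: build it up again on the round wooden coaster, from the bottom up. Stand the blue cup in the coaster's well, then seat the steel brewer on the cup, then lower the press that fits (light wooden knob) flat into the brewer, and last put on the brewer's own lid (light wooden knob), seated level. Leave the black-knobbed press and lid, which belong to a bigger brewer, and the sugar shaker and the timer where they are.

Things in the scene. Friction and masses are not known exactly. Their poses are not given: they have to be found in the camera images.
- coaster: Round reddish-brown wooden serving coaster, fixed during the job, 120 mm across, 12 mm high, with a round flat-floored well 80 mm across and 3 mm deep in its top. Origin: centre of its underside, on the worktop; well floor at z = +9 mm. z up.
- cup: Blue stoneware cup without handle, upright, mouth up: 80 mm high, 57 mm across the foot, 64 mm across the rim (outside), wall 3 mm, so its mouth is 58 mm wide inside. Origin: centre of its underside; z up along its axis. Starts on the drying mat. It can be gripped across the outside near the rim.
- brewer: Steel drip brewer, upright, open at the top. Bottom ring 49 mm across, 6 mm high, drops loosely into the cup's mouth; flat brim 86 mm across (z = 6 to 9 mm) rests on the cup's rim; chamber 58 mm across outside, 54 inside, from z = 9 (floor) to 63 mm (rim), to be gripped above the brim. Origin: centre of the ring's underside, z up; seated, 74 mm above the cup's origin. Starts on the mat.
- press: The press that fits: perforated steel disc 46 mm across, 5 mm thick, with an upright 8 mm stem and a light wooden knob 14 mm across, z = 52 to 72 mm (top). Origin: centre of the disc's underside, z up. Starts knob up on the mat. Seated, the disc lies on the brewer's floor, its origin 9 mm above the brewer's; the knob then stands 18 mm above the chamber's rim.
- lid: The brewer's own lid, a stepped steel dome: skirt 64 mm inside, 68 outside, 10 mm deep, slips over the chamber; the step above it (underside z = 10 mm) rests on the chamber's rim; hollow dome 50 mm across to z = 37 mm clears the press; light wooden knob 16 mm across, z = 41 to 59 mm (top). Origin: centre of the skirt's lower edge, z up; seated, 53 mm above the brewer's. Starts upright on the mat.
- press_wide: Press of a bigger brewer, not to be moved: like the other press but with a black knob and a disc 68 mm across, which does not fit this brewer. Origin: centre of the disc's underside. Loose, on the drying mat, 72 mm high.
- lid_wide: Lid of a bigger brewer, not to be moved: like the other lid but with a black knob, 84 mm across the skirt, 59 mm high. Origin: centre of the skirt's lower edge. Loose, on the drying mat.
- drying_mat: Dark ribbed silicone drying mat, fixed, 210 x 385 x 5 mm, on which the cup, brewer, presses and lids stand at the start, in two rows of three along its length (rows 104 mm apart, places in a row 122 mm apart, give or take 15 mm), in any order. Origin: centre of its underside; its long side is its y axis. Parts stand 5 mm above the worktop.
- sugar_shaker: Small sugar shaker with a rounded white top, 49 mm across, 88 mm high, not to be moved. Origin: centre of its underside. Loose.
- kitchen_timer: White digital kitchen timer on a dark foot, 48 x 82 x 63 mm, not to be moved. Origin: centre of its underside. Loose.
Mind the look-alikes: they are no part of the job. What is shaped like the cup but orange is not meant.

How it is judged:
By the outcome, as a careful person would: the job done as asked, in the order asked, and still so for the second after the job is handed in, with the robot touching nothing.
It also fails if it takes over 120 s, if anything falls off the work surface, if the arm or the gripper's body presses on something with over 40 N, if the wrist force passes 120 N, or if a joint passes its speed limit or range.

ROBOT

A 6-joint arm with a two-finger parallel gripper is mounted at the origin on a cart in front of the work surface, level with it; the furniture and walls round the work are solid. World frame = base frame: x ahead of the robot, y to its left, z up, the work surface at z = 0. Lengths are in mm, angles in rad, forces in N, time in s.
With the tool pointing down it reaches from about 275 to 750 mm from the base axis. Payload 10.2 kg.
Tool frame: the origin (TCP) lies midway between the tips of the shut fingers; the grasp point (between the pads) lies grip_depth behind it (grip_depth is the distance from the TCP to the grasp point, in mm); z points along the fingers, y is the line along which they close (so a half turn about z gives the same grasp; the last joint's range is limited). The gripper opens to 85 mm and grips with 20 to 120 N. Pads are 22 mm wide; open, the fingers measure 114 mm over their backs; the gripper's body (76 mm by 85 mm) begins 54 mm behind the grasp point. The pads swing forward as they close: fully open they stand 13 mm farther back than shut.
Start: joints at [0.926, 0.313, 1.498, -0, 1.331, -0.223], TCP at [214.95, 478.986, 231.294] pointing down, gripper open.
Joint ranges: [-2.94, 2.94], [-0.97, 2.17], [0.19, 2.56], [-1.23, 4.37], [0.02, 3.11], [-2.88, 2.88]. Speed limits (rad/s): [2.39, 2.39, 3.01, 3.14, 3.14, 3.14].

INTERFACE

Orientations are given as a unit quaternion [w, x, y, z].
In Python, from rig import * gives the robot as it stands.
- The arm moves only by the tool servo_tool, never from a script. Its argument "commands" is a list of rows, each a list of 3 entries, a list of its own where there are three numbers: the gripper command: -1 is fully open, 1 is shut, values between are in proportion, then the shift along the tool's x, y, z in m, then the turn, a rotation vector about the tool's x, y, z in units of 6 degrees (1.0 is 6 degrees). In form: [[grip, [dx, dy, dz], [ax, ay, az]], ...]. A call has 1 to 10 rows; each row shifts and turns the commanded pose from where the row before left it, along the tool's axes as they then stand; what a row does not reach is not made up. A row lasts 1/12 s, in which the tool goes at most 41.7 mm and 7.16 degrees, less where a joint would pass 70% of its speed; a pose out of reach is approached as far as the arm can. A call is refused whole if a number of a shift passes 0.0417 or a number of a turn 1, either way. A call with a gripper value outside its range is refused whole. The fingers move at their own pace and stop on an object; "squeeze" is the grip in N (left out, the last holds). Time passes only in rows, so rows that do not move let the fingers close. It gives the time, the measured TCP pose, the force, the opening and the grip force at its end, in the units of the state.
- sense(): the state, without advancing time (a new reading comes with each control period).
- capture(name): name is "scene" or "top"; returns a dict with "pixels" (480x640x3 uint8, red, green, blue), "z_map" (480x640 float32, mm along the optical axis (not along the pixel's ray), 0 where there is no reading), "fx", "fy", "cx", "cy" (pixels), "rvec" (rotation vector, rad) and "tvec" (3), from world to camera coordinates, as OpenCV has them. Camera axes: x right, y down, z forward; pixel columns grow to the right and rows downward; lengths in mm; the calibration is good to about 2 mm. A picture is of the moment at which its call begins.
- finish_job(): hands the job in; it is judged then, once.
The state is a dict: "time_s": time; "joints": joint angles; "dq": joint speeds; "tau": joint torques, N m; "eef_pos": TCP position; "ee_rot": TCP orientation; "force": force on the tool from outside, world axes, zero at the start; "wrist_torque": the same for the moment, N m; "grip_width": opening from 0.0 (shut) to 1.0 (fully open); "grip_force": force on a finger pad.
Only numpy, scipy, OpenCV 4.12 (cv2) and the standard library are available. Lean on these libraries where they do the work, as an engineer would, in place of code of your own. Each camera call takes 0.05 s, during which the arm holds its last target. There are 200 camera calls.

## Working session

There is one attempt and no reset: what is moved stays moved. The work goes in short steps, Python scripts to look and compute and a tool call to move; the robot and the scene stay as the last step left them, time stands still between calls to the robot, and variables do not carry over. Pictures are saved under pics/ and viewed, at most 14 in all, crops included, and the job is handed in when it is done.

Besides the shell and the picture viewer there is one more tool, called after "Call:" by a JSON object that holds its "name" and its "arguments", one argument or row to a line. servo_tool: Moves the arm, as the interface text tells. Its arguments: {"type":"object","properties":{"commands":{"type":"array"},"squeeze":{"type":"number"}},"required":["commands"]}

```bash
mkdir -p pics; ls; python3 - <<'E'
from rig import *
import cv2,numpy as np,pickle
for n in("scene","top"):
    c=capture(n); pickle.dump(c,open(f"pics/{n}0.pkl","wb"))
    cv2.imwrite(f"pics/{n}0.png",c["pixels"][:,:,::-1])
    print(n,c["fx"],c["cx"],c["cy"],c["rvec"],c["tvec"])
print(sense())
E
```

```text
pics
scene 587.7075273129333 330.15321269393087 226.9393268171207 [ 1.96084615 -1.15111793  0.61298769] [-313.60282372  252.58821125 1193.69492585]
top 467.14576229778953 317.3953881349881 235.6653921850348 [ 2.16582799 -2.20755622  0.07946005] [ -50.48589836  490.6368352  1030.63706777]
{'time_s': 0.1, 'joints': array([ 9.25618411e-01,  3.13386621e-01,  1.49838321e+00, -3.21108675e-05,
        1.33101391e+00, -2.23397183e-01]), 'dq': array([ 6.56455859e-04, -2.13802718e-03, -1.69158773e-03,  6.77965304e-04,
       -2.04564185e-03,  6.17556309e-05]), 'tau': array([ 2.07012927e-03, -4.12893605e+01, -2.60140371e+01, -1.58265489e-04,
        2.99621192e-03,  1.77386664e-05]), 'eef_pos': array([214.79448965, 478.78238239, 230.78779071]), 'ee_rot': array([-2.36437438e-04,  2.09326848e-01,  9.77845548e-01, -5.46821175e-04]), 'force': array([ 0.04460359,  0.40368044, -0.46880535]), 'wrist_torque': array([-0.0317122 , -0.03979693,  0.02351851]), 'grip_force': 0.0, 'grip_width': 1.0026687828008016}
```

View pics/scene0.png

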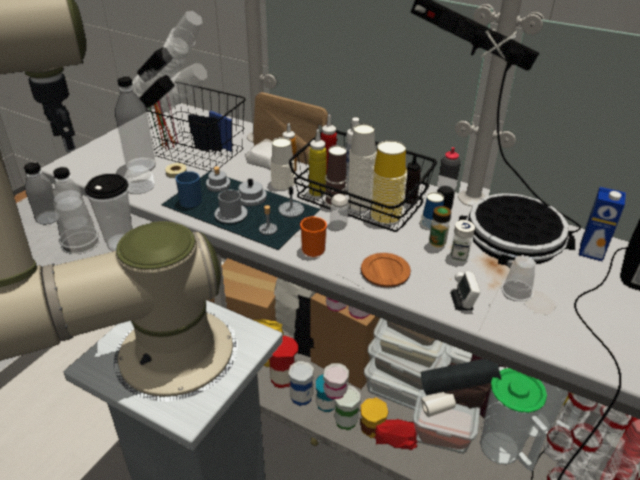

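View pics/top0.png

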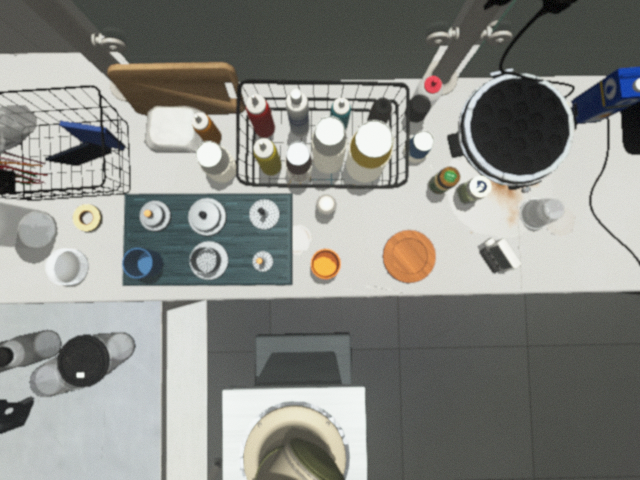

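Top picture: the blue cup is at (139,264), the brewer at (208,261), the light-knob press at (262,261) and the light-knob lid at (153,214). The coaster is at (409,256).
Look-alikes:
- orange cup (325,264) for the cup
- black-knob lid (207,215) for the lid
- press_wide (264,213) for the press

I choose by colour and knob, and check in one close crop.

```bash
cat > h.py <<'E'
import cv2,numpy as np
def cloud(c):
    R=cv2.Rodrigues(np.array(c["rvec"],float))[0]; t=np.array(c["tvec"],float).ravel()
    v,u=np.mgrid[0:480,0:640]; z=c["z_map"].astype(float)
    P=np.stack([(u-c["cx"])/c["fx"]*z,(v-c["cy"])/c["fy"]*z,z],-1)
    W=(P-t)@R; W[z<=0]=np.nan
    return W
def circ(p):
    A=np.c_[2*p[:,:2],np.ones(len(p))]; s=np.linalg.lstsq(A,(p[:,:2]**2).sum(1),rcond=None)[0]
    return s[:2],np.sqrt(s[2]+s[:2]@s[:2])
def pix(c,X):
    return cv2.projectPoints(np.array(X,float).reshape(-1,1,3),np.array(c["rvec"],float),np.array(c["tvec"],float),np.array([[c["fx"],0,c["cx"]],[0,c["fy"],c["cy"]],[0,0,1]]),None)[0].reshape(-1,2)
E
python3 - <<'E'
import pickle,cv2,numpy as np
from h import *
np.set_printoptions(precision=1,suppress=True)
T=pickle.load(open("pics/top0.pkl","rb"));S=pickle.load(open("pics/scene0.pkl","rb"))
WT,WS=cloud(T),cloud(S)
px=dict(cup=(139,264),brewer=(208,261),press=(262,261),lid=(153,214),lidw=(207,215),pressw=(264,213),orange=(325,264),coaster=(409,256),shaker=(326,205),timer=(500,256))
for k,(u,v) in px.items():
    r=35 if k=="coaster" else 27
    w=WT[v-r:v+r,u-r:u+r].reshape(-1,3); w=w[np.isfinite(w).all(1)]
    h=w[w[:,2]>(6 if k=="coaster" else 13)]
    c=np.median(h[:,:2],0); h=h[np.hypot(*(h[:,:2]-c).T)<65]
    s=WS.reshape(-1,3); s=s[np.isfinite(s).all(1)]; s=s[(np.hypot(*(s[:,:2]-c).T)<50)&(s[:,2]>(6 if k=="coaster" else 13))]
    out=[]
    for q in(h,s):
        if len(q)<5: out.append(None);continue
        out.append((len(q),(q.min(0)+q.max(0))/2,np.ptp(q,axis=0),round(np.percentile(q[:,2],99),1)))
    print(k,*out)
    hh=cv2.convexHull(h[:,:2].astype(np.float32))[:,0]; (cc,rr)=cv2.minEnclosingCircle(hh); print('   encl',np.array(cc),rr)
for n,c,b in(("top",T,(115,185,350,295)),("scene",S,(160,150,420,300))):
    x0,y0,x1,y1=b; cv2.imwrite(f"pics/{n}_crop.png",cv2.resize(c["pixels"][y0:y1,x0:x1,::-1],None,fx=3,fy=3,interpolation=cv2.INTER_CUBIC))
a=cv2.imread("pics/top_crop.png")
E
```

```text
cup (784, array([436. , 318.5,  50.7]), array([61.5, 63.7, 75.2]), np.float64(87.4)) (764, array([436.1, 315.8,  53.3]), array([72.6, 68.3, 80.5]), np.float64(90.3))
   encl [436.  318.5] 32.220455169677734
brewer (820, array([448.9, 184.8,  42.4]), array([98.9, 83.3, 58.9]), np.float64(69.3)) (776, array([437.9, 182.1,  43.6]), array([85.6, 86.1, 61.1]), np.float64(72.8))
   encl [448.9 187. ] 50.87354278564453
press (54, array([440.9,  63.1,  46.9]), array([24.7, 31.7, 67.7]), np.float64(80.4)) (173, array([434. ,  72.8,  48.1]), array([49.8, 70.8, 70. ]), np.float64(81.5))
   encl [438.6  63.1] 17.556697845458984
lid (717, array([542.3, 305. ,  39.7]), array([66.2, 66.9, 53.4]), np.float64(64.3)) (396, array([535.7, 301.5,  43.5]), array([76.2, 66. , 60.7]), np.float64(69.1))
   encl [542.9 305.4] 34.152931213378906
lidw (1075, array([531.2, 188.6,  40.1]), array([97.7, 83.1, 54. ]), np.float64(64.3)) (550, array([535.4, 186.1,  41.6]), array([88.8, 86.5, 56. ]), np.float64(67.4))
   encl [531.2 190.3] 49.075897216796875
pressw (110, array([552.5,  47. ,  50.5]), array([82.1, 79.9
[... 308 characters left out ...]
64(84.9))
   encl [427.2 -75.4] 31.72228240966797
coaster (2092, array([ 440.6, -265.5,   12. ]), array([117.5, 118.1,  12. ]), np.float64(15.4)) (880, array([ 440.1, -265.7,   13.9]), array([98.5, 99.3, 14.1]), np.float64(18.7))
   encl [ 441.1 -265.2] 60.121028900146484
shaker (632, array([565.2, -78.8,  51.6]), array([ 71.7, 112.5,  76.7]), np.float64(89.2)) (668, array([561.6, -80.5,  54. ]), array([80. , 85.2, 80.8]), np.float64(92.7))
   encl [585.8 -78.7] 56.44815444946289
timer (797, array([ 440.1, -459.9,   39.1]), array([75. , 69.4, 52.2]), np.float64(63.9)) (759, array([ 435.4, -462.6,   41.3]), array([73.7, 70.6, 56.5]), np.float64(67.4))
   encl [ 442.3 -459.3] 42.17520523071289
```

View pics/top_crop.png

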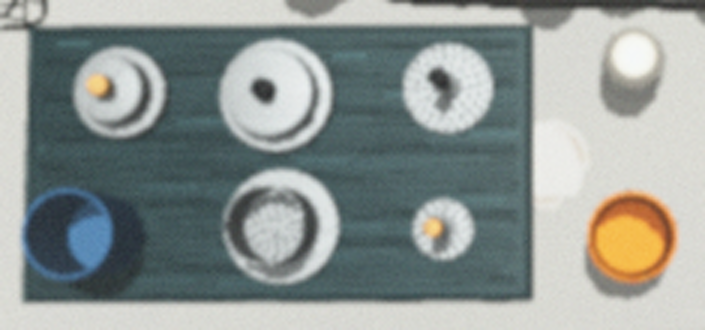

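View pics/scene_crop.png

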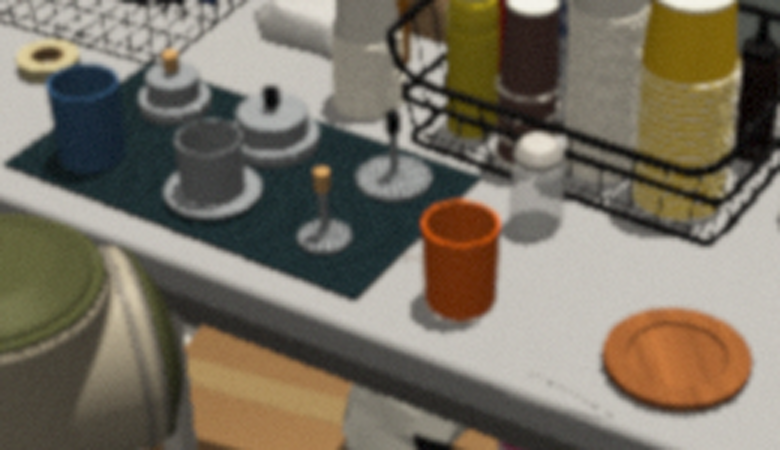

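The crops confirm the choice: blue cup top-left of the scene crop at (85,115), light-knob lid (170,85), light-knob press (322,200), brewer (208,165). The black-knobbed parts and the orange cup (460,255) stay put. Next come the refined centres, with heights triangulated from the two views.

```bash
cat >> h.py <<'E'
def rays(c,uv):
    R=cv2.Rodrigues(np.array(c["rvec"],float))[0]; t=np.array(c["tvec"],float).ravel(); uv=np.atleast_2d(uv).astype(float)
    d=np.c_[(uv[:,0]-c["cx"])/c["fx"],(uv[:,1]-c["cy"])/c["fy"],np.ones(len(uv))]@R
    return -R.T@t,d
def onplane(c,uv,z):
    o,d=rays(c,uv); return o+d*((z-o[2])/d[:,2])[:,None]
def tri(c1,p1,c2,p2):
    o1,d1=rays(c1,p1);o2,d2=rays(c2,p2);A=np.c_[d1[0],-d2[0]]
    s=np.linalg.lstsq(A,o2-o1,rcond=None)[0];a,b=o1+s[0]*d1[0],o2+s[1]*d2[0]
    return (a+b)/2,np.linalg.norm(a-b)
def blob(c,box,f):
    x0,y0,x1,y1=box; im=c["pixels"][y0:y1,x0:x1].astype(int); m=f(im).astype(np.uint8)
    n,l,st,ce=cv2.connectedComponentsWithStats(m); i=1+st[1:,4].argmax()
    ct=cv2.findContours((l==i).astype(np.uint8),cv2.RETR_EXTERNAL,cv2.CHAIN_APPROX_NONE)[0][0][:,0]+[x0,y0]
    return ce[i]+[x0,y0],st[i,4],ct
E
python3 - <<'E'
import pickle,cv2,numpy as np,rig
from h import *
np.set_printoptions(precision=1,suppress=True)
print([ (k,v) for k,v in vars(rig).items() if not k.startswith('__')])
T=pickle.load(open("pics/top0.pkl","rb"));S=pickle.load(open("pics/scene0.pkl","rb"))
wood=lambda im:(im[...,0]>im[...,2]+45)&(im[...,0]>130)
for k,bt,bs in(("presskn",(240,240,285,282),(258,200,275,220)),("lidkn",(130,195,175,235),(210,160,225,176))):
    a,n1,_=blob(T,bt,wood);b,n2,_=blob(S,bs,wood);X,e=tri(T,a,S,b);print(k,a,n1,b,n2,X,e,onplane(T,a,77 if k[0]=='p' else 64))
br=lambda im:(im.min(-1)>115)
for k,bx,z in(("lid skirt",(130,195,178,238),10),("brewer brim",(180,235,235,285),14),("press disc",(245,243,285,280),10)):
    _,n,ct=blob(T,bx,br); h=cv2.convexHull(ct)[:,0]; P=onplane(T,h,z); print(k,n,circ(P),cv2.minEnclosingCircle(P[:,:2].astype(np.float32)))
WT=cloud(T)
w=WT[235:285,180:235].reshape(-1,3); w=w[np.isfinite(w).all(1)]; r=w[(w[:,2]>58)&(w[:,2]<76)]; print("brewer rim",len(r),circ(r),cv2.minEnclosingCircle(r[:,:2].astype(np.float32)))
w=WT[220:290,375:445].reshape(-1,3); w=w[np.isfinite(w).all(1)];d=np.hypot(*(w[:,:2]-[441,-265]).T);print("coaster rim/well/table z",np.median(w[(d>44)&(d<56),2]),np.median(w[d<35,2]),np.median(w[d>66,2]))
E
```

```text
[('capture', <function make.<locals>.drawn_camera at 0x7f4f0ea28ae0>), ('finish_job', <function connect.<locals>.done at 0x7f4f0ea28220>), ('sense', <function make.<locals>.<lambda> at 0x7f4f0ea28fe0>), ('PlanningError', <class 'rig.PlanningError'>), ('grip_depth', 18.700000000000003)]
presskn [258.9 260.4] 35 [266.9 206.8] 15 [435.7  64.1  76.9] 1.148072571142362 [[435.4  64.6  77. ]]
lidkn [147.3 212.9] 45 [216.  167.7] 18 [542.1 304.9  64.5] 0.6087010743055908 [[542.4 304.9  64. ]]
lid skirt 663 (array([543.8, 308.4]), np.float64(34.65410693410095)) ((543.7854614257812, 308.2445373535156), 35.04976272583008)
brewer brim 947 (array([440. , 185.6]), np.float64(43.63372101392332)) ((439.68878173828125, 185.49920654296875), 44.05766296386719)
press disc 341 (array([435.7,  65.1]), np.float64(23.783111933529312)) ((435.77667236328125, 64.8924560546875), 24.32638931274414)
brewer rim 123 (array([440.2, 185.2]), np.float64(27.615525682682513)) ((440.0943603515625, 185.64625549316406), 29.091997146606445)
coaster rim/well/table z 11.188226065571678 8.423747154662816 -0.7651510881580429
```

Call:
{"name": "servo_tool", "arguments": {
  "commands": [
    [-1,[0,0,-0.03],[0,0,0]],
    [-1,[0,0,-0.02],[0,0,0]],
    [-1,[-0.033,-0.007,0],[0,0,0]],
    [-1,[-0.033,-0.007,0],[0,0,0]],
    [-1,[-0.033,-0.007,0],[0,0,0]],
    [-1,[-0.033,-0.007,0],[0,0,0]],
    [-1,[-0.033,-0.007,0],[0,0,0]],
    [-1,[-0.033,-0.007,0],[0,0,0]],
    [-1,[-0.033,-0.007,0],[0,0,0]],
    [-1,[-0.033,-0.007,0],[0,0,0]]
  ],
  "squeeze": 35
}}

```text
time_s: 0.93
eef_pos: [433.9, 318.5, 281.0]
ee_rot: [-0.0, 0.209, 0.978, -0.0]
force: [0.5, 0.5, 0.1]
grip_width: 1.005
grip_force: 0.0
```

Call:
{"name": "servo_tool", "arguments": {
  "commands": [
    [-1,[0,0,0.02],[0,0,-1]],
    [-1,[0,0,0.02],[0,0,-1]],
    [-1,[0,0,0.02],[0,0,-1]],
    [-1,[0,0,0.02],[0,0,-1]],
    [-1,[0,0,0.02],[0,0,-0.03]],
    [-1,[0,0,0],[0,0,0]]
  ]
}}

```text
time_s: 1.43
eef_pos: [431.2, 319.0, 177.5]
ee_rot: [-0.003, -0.0, 1.0, -0.001]
force: [-0.0, -0.7, -1.0]
grip_width: 1.004
grip_force: 0.0
```

Call:
{"name": "servo_tool", "arguments": {
  "commands": [
    [-1,[-0.003,0,0.02],[0,0,0]],
    [-1,[0,0,0.02],[0,0,0]],
    [-1,[0,0,0.015],[0,0,0]],
    [-1,[0,0,0],[0,0,0]],
    [-1,[0,0,0],[0,0,0]]
  ]
}}

```text
time_s: 1.85
eef_pos: [436.1, 319.9, 127.0]
ee_rot: [-0.0, 0.0, 1.0, -0.0]
force: [0.6, 0.3, 0.1]
grip_width: 1.001
grip_force: 0.0
```

Call:
{"name": "servo_tool", "arguments": {
  "commands": [
    [-1,[0,-0.001,0.025],[0,0,0]],
    [-1,[0,0,0.025],[0,0,0]],
    [-1,[0,0,0.02],[0,0,0]],
    [-1,[0,0,0.01],[0,0,0]],
    [-1,[0,0,0],[0,0,0]],
    [1,[0,0,0],[0,0,0]],
    [1,[0,0,0],[0,0,0]],
    [1,[0,0,0],[0,0,0]],
    [1,[0,0,0],[0,0,0]],
    [1,[0,0,0],[0,0,0]]
  ]
}}

```text
time_s: 2.68
eef_pos: [437.0, 319.1, 48.4]
ee_rot: [0.002, -0.0, 1.0, 0.001]
force: [-1.0, -1.4, 5.8]
grip_width: 0.735
grip_force: 37.7
```

Call:
{"name": "servo_tool", "arguments": {
  "commands": [
    [1,[0,0,0],[0,0,0]],
    [1,[0,0,0],[0,0,0]],
    [1,[0,0,0],[0,0,0]]
  ]
}}

```text
time_s: 2.93
eef_pos: [437.0, 319.1, 48.4]
ee_rot: [0.002, -0.0, 1.0, 0.001]
force: [-0.1, -1.2, 5.5]
grip_width: 0.738
grip_force: 37.7
```

Call:
{"name": "servo_tool", "arguments": {
  "commands": [
    [1,[0,0,-0.01],[0,0,0]],
    [1,[0,0,-0.025],[0,0,0]],
    [1,[0,0,-0.03],[0,0,0]],
    [1,[0,0,-0.03],[0,0,0]],
    [1,[0,0,-0.025],[0,0,0]],
    [1,[0,-0.015,0],[0,0,0]],
    [1,[0,-0.025,0],[0,0,0]],
    [1,[0,-0.03,0],[0,0,0]],
    [1,[0,-0.03,0],[0,0,0]],
    [1,[0,-0.03,0],[0,0,0]]
  ]
}}

```text
time_s: 3.77
eef_pos: [435.7, 187.7, 167.7]
ee_rot: [0.001, -0.0, 1.0, 0.0]
force: [0.7, -0.2, -1.2]
grip_width: 0.733
grip_force: 39.4
```

Call:
{"name": "servo_tool", "arguments": {
  "commands": [
    [1,[0,-0.03,0],[0,0,0]],
    [1,[0,-0.03,0],[0,0,0]],
    [1,[0,-0.03,0],[0,0,0]],
    [1,[0,-0.03,0],[0,0,0]],
    [1,[0,-0.03,0],[0,0,0]],
    [1,[0,-0.03,0],[0,0,0]],
    [1,[0,-0.03,0],[0,0,0]],
    [1,[0,-0.03,0],[0,0,0]],
    [1,[0,-0.03,0],[0,0,0]],
    [1,[0,-0.03,0],[0,0,0]]
  ]
}}

```text
time_s: 4.6
eef_pos: [435.9, -112.7, 167.8]
ee_rot: [0.001, -0.0, 1.0, -0.0]
force: [0.9, 0.4, -2.1]
grip_width: 0.739
grip_force: 39.4
```

Call:
{"name": "servo_tool", "arguments": {
  "commands": [
    [1,[0,-0.03,0],[0,0,0]],
    [1,[0,-0.03,0],[0,0,0]],
    [1,[0,-0.03,0],[0,0,0]],
    [1,[0,-0.03,0],[0,0,0]],
    [1,[0,-0.02,0],[0,0,0]],
    [1,[0,-0.014,0],[0,0,0]],
    [1,[0,0,0],[0,0,0]],
    [1,[0,0,0],[0,0,0]]
  ]
}}

```text
time_s: 5.27
eef_pos: [436.0, -265.0, 166.8]
ee_rot: [0.0, 0.0, 1.0, 0.0]
force: [0.1, 0.3, -1.7]
grip_width: 0.736
grip_force: 39.4
```

Call:
{"name": "servo_tool", "arguments": {
  "commands": [
    [1,[-0.005,0,0.02],[0,0,0]],
    [1,[0,0,0.025],[0,0,0]],
    [1,[0,0,0.025],[0,0,0]],
    [1,[0,0,0.02],[0,0,0]],
    [1,[0,0,0.015],[0,0,0]],
    [1,[0,0,0.004],[0,0,0]],
    [1,[0,0,0],[0,0,0]],
    [1,[0,0,0.002],[0,0,0]],
    [1,[0,0,0.002],[0,0,0]],
    [1,[0,0,0],[0,0,0]]
  ]
}}

```text
time_s: 6.1
eef_pos: [441.3, -265.2, 53.9]
ee_rot: [0.0, -0.0, 1.0, -0.0]
force: [0.6, -0.1, -2.4]
grip_width: 0.736
grip_force: 39.4
```

Call:
{"name": "servo_tool", "arguments": {
  "commands": [
    [1,[0,0,0.0015],[0,0,0]],
    [1,[0,0,0.0],[0,0,0]],
    [1,[0,0,0.001],[0,0,0]],
    [1,[0,0,0],[0,0,0]]
  ]
}}

```text
time_s: 6.43
eef_pos: [441.7, -265.6, 52.4]
ee_rot: [0.001, -0.0, 1.0, -0.001]
force: [-1.7, 2.0, 12.7]
grip_width: 0.74
grip_force: 40.2
```

Contact at 12.7 N; release gently and rise.

Call:
{"name": "servo_tool", "arguments": {
  "commands": [
    [1,[0,0,-0.001],[0,0,0]],
    [0.3,[0,0,0],[0,0,0]],
    [-0.2,[0,0,0],[0,0,0]],
    [-1,[0,0,0],[0,0,0]],
    [-1,[0,0,0],[0,0,0]],
    [-1,[0,0,-0.015],[0,0,0]],
    [-1,[0,0,-0.03],[0,0,0]],
    [-1,[0,0,-0.03],[0,0,0]],
    [-1,[0,0,-0.03],[0,0,0]],
    [-1,[0,0.02,-0.03],[0,0,0]]
  ]
}}

```text
time_s: 7.27
eef_pos: [440.8, -246.9, 188.0]
ee_rot: [0.0, 0.001, 1.0, -0.0]
force: [1.3, -0.0, -0.8]
grip_width: 1.002
grip_force: 0.0
```

Call:
{"name": "servo_tool", "arguments": {
  "commands": [
    [-1,[0,0.03,0],[0,0,0]],
    [-1,[0,0.03,0],[0,0,0]],
    [-1,[0,0.03,0],[0,0,0]],
    [-1,[0,0.03,0],[0,0,0]],
    [-1,[0,0.03,0],[0,0,0]],
    [-1,[0,0.03,0],[0,0,0]],
    [-1,[0,0.03,0],[0,0,0]],
    [-1,[0,0.03,0],[0,0,0]],
    [-1,[0,0.03,0],[0,0,0]],
    [-1,[0,0.03,0],[0,0,0]]
  ]
}}

```text
time_s: 8.1
eef_pos: [440.6, 56.2, 186.7]
ee_rot: [-0.0, -0.0, 1.0, -0.0]
force: [0.3, -0.3, 0.0]
grip_width: 1.002
grip_force: 0.0
```

Call:
{"name": "servo_tool", "arguments": {
  "commands": [
    [-1,[0,0.03,0],[0,0,0]],
    [-1,[0,0.03,0],[0,0,0]],
    [-1,[0,0.03,0],[0,0,0]],
    [-1,[0,0.025,0],[0,0,0]],
    [-1,[0,0.015,0],[0,0,0]],
    [-1,[0,0,0],[0,0,0]],
    [-1,[0,0,0],[0,0,0]]
  ]
}}

```text
time_s: 8.68
eef_pos: [440.7, 185.0, 186.5]
ee_rot: [-0.0, -0.001, 1.0, -0.0]
force: [-0.3, 0.5, -1.2]
grip_width: 1.001
grip_force: 0.0
```

```bash
cat > cupfind.py <<'E'
import cv2,numpy as np,sys
from rig import *
from h import *
np.set_printoptions(precision=1,suppress=True)
T=capture("top");W=cloud(T)
def near(c,r,z0,z1,W=W):
    w=W.reshape(-1,3);w=w[np.isfinite(w).all(1)];return w[(np.hypot(*(w[:,:2]-c).T)<r)&(w[:,2]>z0)&(w[:,2]<z1)]
E
python3 - <<'E'
from cupfind import *
q=near([441,-265],50,25,110);print("cup",len(q),cv2.minEnclosingCircle(q[:,:2].astype(np.float32)),np.percentile(q[:,2],98))
t=near([441,-265],50,80,110);print(circ(t))
print("brewer",cv2.minEnclosingCircle(near([440,185],50,58,76)[:,:2].astype(np.float32)))
cv2.imwrite("pics/top1.png",T["pixels"][180:300,100:480,::-1].repeat(2,0).repeat(2,1))
E
```

```text
cup 462 ((441.3358154296875, -265.4193115234375), 32.08787155151367) 89.88693530967947
(array([ 441.1, -264.9]), np.float64(30.098362309714833))
brewer ((440.0497741699219, 185.40333557128906), 28.731061935424805)
```

Call:
{"name": "servo_tool", "arguments": {
  "commands": [
    [-1,[0.0005,0,0.02],[0,0,0]],
    [-1,[0,0,0.03],[0,0,0]],
    [-1,[0,0,0.03],[0,0,0]],
    [-1,[0,0,0.03],[0,0,0]],
    [-1,[0,0,0.03],[0,0,0]],
    [-1,[0,0,0.018],[0,0,0]],
    [-1,[0,0,0],[0,0,0]],
    [1,[0,0,0],[0,0,0]],
    [1,[0,0,0],[0,0,0]],
    [1,[0,0,0],[0,0,0]]
  ]
}}

```text
time_s: 9.57
eef_pos: [441.5, 184.6, 30.5]
ee_rot: [0.001, 0.0, 1.0, 0.0]
force: [-0.9, -1.9, 2.1]
grip_width: 0.661
grip_force: 36.6
```

Call:
{"name": "servo_tool", "arguments": {
  "commands": [
    [1,[0,0,0],[0,0,0]],
    [1,[0,0,0],[0,0,0]],
    [1,[0,0,0],[0,0,0]],
    [1,[0,0,0],[0,0,0]]
  ]
}}

```text
time_s: 9.9
eef_pos: [441.5, 184.6, 30.4]
ee_rot: [0.002, -0.0, 1.0, -0.0]
force: [0.3, -3.6, 8.1]
grip_width: 0.661
grip_force: 37.5
```

Call:
{"name": "servo_tool", "arguments": {
  "commands": [
    [1,[0,0,-0.01],[0,0,0]],
    [1,[0,0,-0.025],[0,0,0]],
    [1,[0,0,-0.03],[0,0,0]],
    [1,[0,0,-0.03],[0,0,0]],
    [1,[0,0,-0.025],[0,0,0]],
    [1,[0,-0.015,-0.01],[0,0,0]],
    [1,[0,-0.025,0],[0,0,0]],
    [1,[0,-0.03,0],[0,0,0]],
    [1,[0,-0.03,0],[0,0,0]],
    [1,[0,-0.03,0],[0,0,0]]
  ]
}}

```text
time_s: 10.73
eef_pos: [440.1, 53.7, 159.9]
ee_rot: [0.001, -0.0, 1.0, -0.0]
force: [1.2, 0.4, -1.4]
grip_width: 0.658
grip_force: 37.9
```

Call:
{"name": "servo_tool", "arguments": {
  "commands": [
    [1,[0,-0.03,0],[0,0,0]],
    [1,[0,-0.03,0],[0,0,0]],
    [1,[0,-0.03,0],[0,0,0]],
    [1,[0,-0.03,0],[0,0,0]],
    [1,[0,-0.03,0],[0,0,0]],
    [1,[0,-0.03,0],[0,0,0]],
    [1,[0,-0.03,0],[0,0,0]],
    [1,[0,-0.03,0],[0,0,0]],
    [1,[0,-0.03,0],[0,0,0]],
    [1,[0,-0.025,0],[0,0,0]]
  ]
}}

```text
time_s: 11.57
eef_pos: [440.2, -242.1, 159.9]
ee_rot: [0.0, 0.0, 1.0, -0.0]
force: [0.1, 0.6, -1.6]
grip_width: 0.659
grip_force: 37.9
```

Call:
{"name": "servo_tool", "arguments": {
  "commands": [
    [1,[-0.001,-0.015,0],[0,0,0]],
    [1,[0,-0.01,0],[0,0,0]],
    [1,[0,0,0],[0,0,0]],
    [1,[0,0,0],[0,0,0]]
  ]
}}

```text
time_s: 11.9
eef_pos: [441.5, -264.4, 158.9]
ee_rot: [-0.0, -0.0, 1.0, 0.0]
force: [0.5, -0.0, -0.6]
grip_width: 0.659
grip_force: 37.9
```

```bash
python3 - <<'E'
from cupfind import *
q=near([441,-265],46,70,260);print(sense()["eef_pos"],len(q),np.histogram(q[:,2],bins=range(70,270,10)))
S=capture("scene");WS=cloud(S);q=near([441,-265],60,100,200,WS)
print("scene all z hist",np.histogram(q[:,2],bins=range(100,205,5)))
b=near([441,-265],60,100,165,WS);b=b[b[:,2]<np.percentile(b[:,2],5)+12];print(b.min(0),b.max(0))
p=pix(S,[[441,-265,110]])[0].astype(int);y,x=p[1]-90,p[0]-90
cv2.imwrite("pics/s2.png",cv2.resize(S["pixels"][y:y+150,x:x+180,::-1],None,fx=4,fy=4,interpolation=cv2.INTER_CUBIC))
E
```

```text
[ 441.6 -264.   158.9] 34 (array([ 0,  0,  0,  0,  0,  0,  7, 27,  0,  0,  0,  0,  0,  0,  0,  0,  0,
        0,  0]), array([ 70,  80,  90, 100, 110, 120, 130, 140, 150, 160, 170, 180, 190,
       200, 210, 220, 230, 240, 250, 260]))
scene all z hist (array([  0,   0,   0,   0,   0,   0,   0,   0,  85, 221,  54,  48,  49,
        70,  89, 102, 105, 114, 120, 109]), array([100, 105, 110, 115, 120, 125, 130, 135, 140, 145, 150, 155, 160,
       165, 170, 175, 180, 185, 190, 195, 200]))
[ 394.9 -307.7  140. ] [ 471.5 -222.8  155.5]
```

View pics/s2.png

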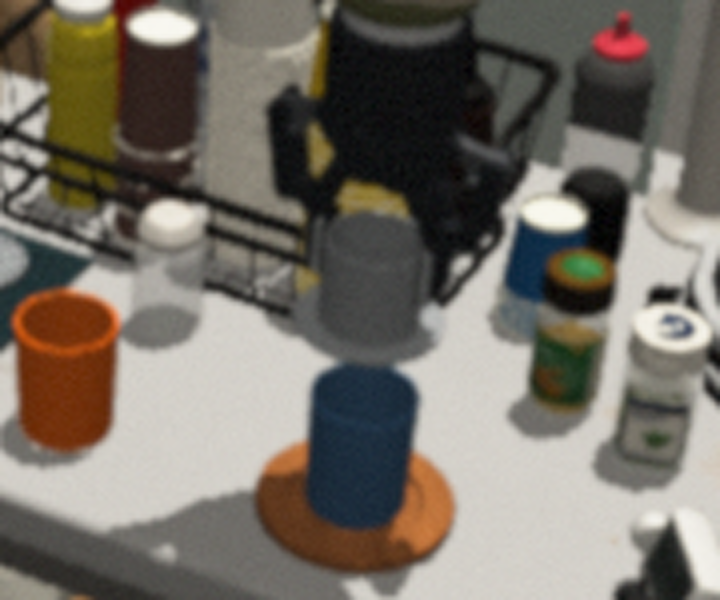

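Call:
{"name": "servo_tool", "arguments": {
  "commands": [
    [1,[0,-0.001,0.01],[0,0,0]],
    [1,[0,0,0.015],[0,0,0]],
    [1,[0,0,0.01],[0,0,0]],
    [1,[0,0,0.006],[0,0,0]],
    [1,[0,0,0.004],[0,0,0]],
    [1,[0,0,0.002],[0,0,0]],
    [1,[0,0,0],[0,0,0]],
    [1,[0,0,0],[0,0,0]]
  ]
}}

```text
time_s: 12.67
eef_pos: [441.7, -266.3, 112.1]
ee_rot: [0.0, -0.0, 1.0, -0.0]
force: [0.9, 0.5, -1.9]
grip_width: 0.658
grip_force: 37.9
```

Call:
{"name": "servo_tool", "arguments": {
  "commands": [
    [1,[0,0,0.0015],[0,0,0]],
    [1,[0,0,0],[0,0,0]],
    [1,[0,0,0.001],[0,0,0]],
    [1,[0,0,0],[0,0,0]],
    [1,[0,0,0],[0,0,0]]
  ]
}}

```text
time_s: 13.08
eef_pos: [441.5, -266.2, 109.3]
ee_rot: [0.0, -0.0, 1.0, -0.0]
force: [-0.1, -0.9, -1.6]
grip_width: 0.658
grip_force: 37.9
```

Call:
{"name": "servo_tool", "arguments": {
  "commands": [
    [1,[0,0,0.001],[0,0,0]],
    [1,[0,0,0],[0,0,0]],
    [1,[0,0,0.001],[0,0,0]],
    [1,[0,0,0],[0,0,0]],
    [1,[0,0,0],[0,0,0]]
  ]
}}

```text
time_s: 13.5
eef_pos: [441.9, -266.4, 108.5]
ee_rot: [0.001, -0.0, 1.0, -0.001]
force: [-1.4, 2.1, 11.5]
grip_width: 0.661
grip_force: 39.0
```

Call:
{"name": "servo_tool", "arguments": {
  "commands": [
    [1,[0,0,-0.001],[0,0,0]],
    [0.4,[0,0,0],[0,0,0]],
    [-0.1,[0,0,0],[0,0,0]],
    [-1,[0,0,0],[0,0,0]],
    [-1,[0,0,0],[0,0,0]],
    [-1,[0,0,-0.015],[0,0,0]],
    [-1,[0,0,-0.03],[0,0,0]],
    [-1,[0,0,-0.03],[0,0,0]],
    [-1,[0,0.01,-0.02],[0,0,0]],
    [-1,[0,0.02,0],[0,0,0]]
  ]
}}

```text
time_s: 14.33
eef_pos: [442.6, -238.1, 207.1]
ee_rot: [0.003, 0.001, 1.0, -0.003]
force: [1.3, -0.1, 0.4]
grip_width: 1.003
grip_force: 0.0
```

Call:
{"name": "servo_tool", "arguments": {
  "commands": [
    [-1,[0,0.03,0],[0,0,0]],
    [-1,[0,0.03,0],[0,0,0]],
    [-1,[0,0.03,0],[0,0,0]],
    [-1,[0,0.03,0],[0,0,0]],
    [-1,[0,0.03,0],[0,0,0]],
    [-1,[0,0.03,0],[0,0,0]],
    [-1,[0,0.03,0],[0,0,0]],
    [-1,[0,0.03,0],[0,0,0]],
    [-1,[0.003,0.03,0],[0,0,0]],
    [-1,[0.003,0.02,0],[0,0,0]]
  ]
}}

```text
time_s: 15.17
eef_pos: [434.9, 56.0, 203.1]
ee_rot: [-0.0, -0.001, 1.0, 0.0]
force: [0.7, -0.4, -0.2]
grip_width: 1.0
grip_force: 0.0
```

Call:
{"name": "servo_tool", "arguments": {
  "commands": [
    [-1,[0,0.01,0],[0,0,0]],
    [-1,[0,0,0],[0,0,0]],
    [-1,[0,0,0],[0,0,0]]
  ]
}}

```text
time_s: 15.42
eef_pos: [435.6, 63.4, 203.2]
ee_rot: [-0.0, -0.0, 1.0, -0.0]
force: [0.8, 0.0, 0.1]
grip_width: 1.004
grip_force: 0.0
```

```bash
python3 - <<'E'
from cupfind import *
q=near([441,-265],46,136,165);print("brewer rim",len(q),cv2.minEnclosingCircle(q[:,:2].astype(np.float32)),np.median(q[:,2]),circ(q))
b=near([441,-265],60,82,112);print("brim",len(b),cv2.minEnclosingCircle(b[:,:2].astype(np.float32)),np.median(b[:,2]),np.percentile(b[:,2],[5,95]))
A=np.c_[b[:,:2]-b[:,:2].mean(0),np.ones(len(b))];print("tilt",np.linalg.lstsq(A,b[:,2],rcond=None)[0]*[57,57,1])
x,y=pix(T,[[441,-265,120]])[0].astype(int)
print(sense()["eef_pos"])
cv2.imwrite("pics/t3.png",cv2.resize(T["pixels"][y-50:y+50,x-60:x+60,::-1],None,fx=5,fy=5,interpolation=cv2.INTER_CUBIC))
E
```

```text
brewer rim 141 ((440.2452392578125, -264.833984375), 29.48931121826172) 144.23823434667565 (array([ 440.5, -264.6]), np.float64(27.694333887103507))
brim 1035 ((440.4954528808594, -265.23504638671875), 42.89580535888672) 91.6488226375132 [ 88.5 103.1]
tilt [ 0.4 -0.8 92.5]
[435.7  63.  203.2]
```

View pics/t3.png

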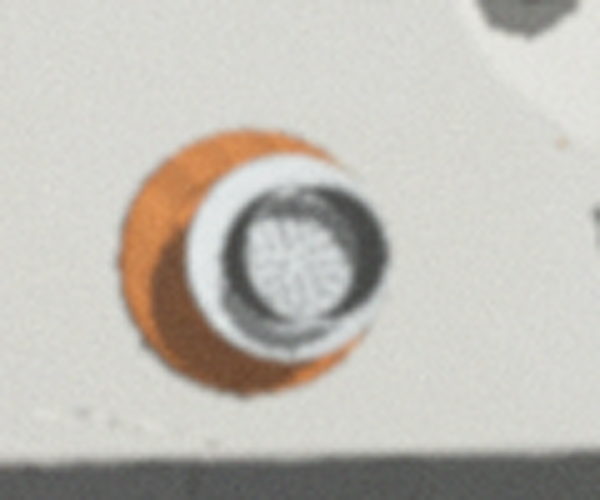

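Call:
{"name": "servo_tool", "arguments": {
  "commands": [
    [-1,[0,0.0015,0.02],[0,0,0]],
    [-1,[0,0,0.03],[0,0,0]],
    [-0.5,[0,0,0.03],[0,0,0]],
    [-0.2,[0,0,0.03],[0,0,0]],
    [0,[0,0,0.02],[0,0,0]],
    [0,[0,0,0.013],[0,0,0]],
    [0,[0,0,0],[0,0,0]],
    [0,[0,0,0],[0,0,0]]
  ],
  "squeeze": 40
}}

```text
time_s: 16.13
eef_pos: [435.6, 64.4, 60.3]
ee_rot: [-0.0, 0.001, 1.0, -0.0]
force: [-0.4, 0.1, 0.9]
grip_width: 0.5
grip_force: 0.0
```

Call:
{"name": "servo_tool", "arguments": {
  "commands": [
    [1,[0,0,0],[0,0,0]],
    [1,[0,0,0],[0,0,0]],
    [1,[0,0,0],[0,0,0]],
    [1,[0,0,0],[0,0,0]],
    [1,[0,0,0],[0,0,0]],
    [1,[0,0,0],[0,0,0]],
    [1,[0,0,0],[0,0,0]],
    [1,[0,0,0],[0,0,0]]
  ]
}}

```text
time_s: 16.8
eef_pos: [436.2, 65.0, 61.3]
ee_rot: [0.001, -0.0, 1.0, -0.0]
force: [-0.7, -2.8, 6.7]
grip_width: 0.14
grip_force: 39.0
```

Call:
{"name": "servo_tool", "arguments": {
  "commands": [
    [1,[0,0,-0.01],[0,0,0]],
    [1,[0,0,-0.025],[0,0,0]],
    [1,[0,0,-0.03],[0,0,0]],
    [1,[0,0,-0.03],[0,0,0]],
    [1,[0,0,-0.03],[0,0,0]],
    [1,[0,0,-0.03],[0,0,0]],
    [1,[0,-0.015,-0.01],[0,0,0]],
    [1,[0,-0.025,0],[0,0,0]],
    [1,[0,-0.03,0],[0,0,0]],
    [1,[0,-0.03,0],[0,0,0]]
  ]
}}

```text
time_s: 17.63
eef_pos: [435.2, -35.5, 225.7]
ee_rot: [0.0, -0.001, 1.0, -0.0]
force: [0.3, 0.8, -1.2]
grip_width: 0.143
grip_force: 39.1
```

Call:
{"name": "servo_tool", "arguments": {
  "commands": [
    [1,[0,-0.03,0],[0,0,0]],
    [1,[0,-0.03,0],[0,0,0]],
    [1,[0,-0.03,0],[0,0,0]],
    [1,[0,-0.03,0],[0,0,0]],
    [1,[0,-0.03,0],[0,0,0]],
    [1,[0,-0.03,0],[0,0,0]],
    [1,[-0.002,-0.025,0],[0,0,0]],
    [1,[-0.003,-0.015,0],[0,0,0]],
    [1,[0,-0.01,0],[0,0,0]],
    [1,[0,0,0],[0,0,0]]
  ]
}}

```text
time_s: 18.47
eef_pos: [440.3, -265.8, 225.1]
ee_rot: [-0.0, 0.001, 1.0, 0.0]
force: [0.4, 0.5, -1.0]
grip_width: 0.145
grip_force: 39.1
```

Call:
{"name": "servo_tool", "arguments": {
  "commands": [
    [1,[0,0,0],[0,0,0]],
    [1,[0,0,0],[0,0,0]]
  ]
}}

```text
time_s: 18.63
eef_pos: [440.5, -263.6, 225.4]
ee_rot: [-0.0, -0.001, 1.0, 0.0]
force: [0.4, 0.5, -0.9]
grip_width: 0.141
grip_force: 39.1
```

```bash
python3 - <<'E'
from cupfind import *
S=capture("scene");WS=cloud(S);print(sense()["eef_pos"])
q=near([441,-265],50,155,200,WS);q=q[q[:,2]<np.percentile(q[:,2],10)+30];print(np.histogram(q[:,2],bins=range(155,205,5)))
d=near([441,-265],50,162,184,WS);print("disc ext",d.min(0),d.max(0))
p=pix(S,[[441,-265,150]])[0].astype(int);y,x=p[1]-60,p[0]-60
cv2.imwrite("pics/s4.png",cv2.resize(S["pixels"][y:y+120,x:x+120,::-1],None,fx=5,fy=5,interpolation=cv2.INTER_CUBIC))
E
```

```text
[ 440.6 -263.7  225.5]
(array([  0,   0,   0,  19, 155,  30,   9,   6,   6]), array([155, 160, 165, 170, 175, 180, 185, 190, 195, 200]))
disc ext [ 414.8 -288.   170.4] [ 460.9 -243.8  182.7]
```

View pics/s4.png

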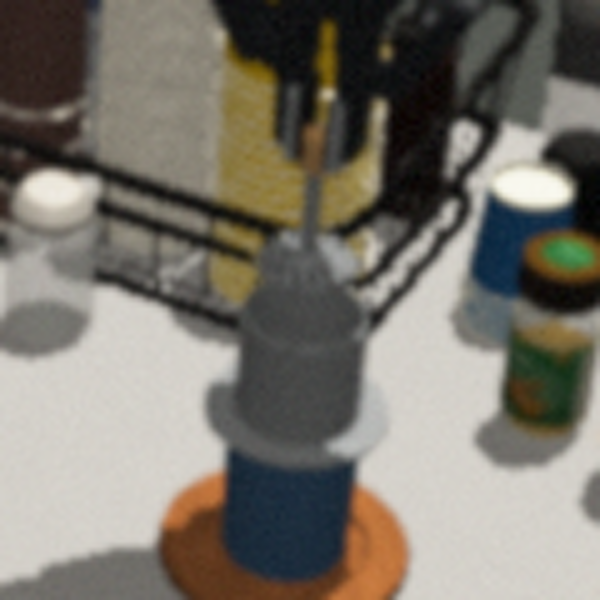

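Call:
{"name": "servo_tool", "arguments": {
  "commands": [
    [1,[0,-0.0015,0.01],[0,0,0]],
    [1,[0,0,0.01],[0,0,0]],
    [1,[0,0,0.01],[0,0,0]],
    [1,[0,0,0.01],[0,0,0]],
    [1,[0,0,0.01],[0,0,0]],
    [1,[0,0,0.01],[0,0,0]],
    [1,[0,0,0.008],[0,0,0]],
    [1,[0,0,0.004],[0,0,0]],
    [1,[0,0,0],[0,0,0]],
    [1,[0,0,0],[0,0,0]]
  ]
}}

```text
time_s: 19.57
eef_pos: [440.6, -266.3, 153.4]
ee_rot: [0.0, -0.0, 1.0, -0.0]
force: [0.2, 0.3, -1.1]
grip_width: 0.143
grip_force: 39.1
```

Call:
{"name": "servo_tool", "arguments": {
  "commands": [
    [1,[0,0,0.002],[0,0,0]],
    [1,[0,0,0.0015],[0,0,0]],
    [1,[0,0,0],[0,0,0]],
    [1,[0,0,0.001],[0,0,0]],
    [1,[0,0,0],[0,0,0]],
    [1,[0,0,0],[0,0,0]]
  ]
}}

```text
time_s: 20.07
eef_pos: [440.5, -266.2, 148.8]
ee_rot: [0.0, -0.0, 1.0, -0.0]
force: [0.0, -0.2, -1.3]
grip_width: 0.139
grip_force: 39.1
```

Call:
{"name": "servo_tool", "arguments": {
  "commands": [
    [1,[0,0,0.001],[0,0,0]],
    [1,[0,0,0],[0,0,0]],
    [1,[0,0,0.0005],[0,0,0]],
    [1,[0,0,0],[0,0,0]],
    [1,[0,0,0],[0,0,0]]
  ]
}}

```text
time_s: 20.48
eef_pos: [440.8, -266.6, 148.2]
ee_rot: [0.001, -0.0, 1.0, -0.001]
force: [-1.8, -0.7, 6.6]
grip_width: 0.142
grip_force: 39.9
```

Call:
{"name": "servo_tool", "arguments": {
  "commands": [
    [0.8,[0,0,-0.0005],[0,0,0]],
    [0.5,[0,0,0],[0,0,0]],
    [0.3,[0,0,0],[0,0,0]],
    [0.3,[0,0,0],[0,0,0]],
    [0.3,[0,0,-0.01],[0,0,0]],
    [0.3,[0,0,-0.02],[0,0,0]],
    [0,[0,0,-0.03],[0,0,0]],
    [0,[0,0.01,-0.01],[0,0,0]],
    [0,[0,0.02,0],[0,0,0]],
    [0,[0,0.03,0],[0,0,0]]
  ]
}}

```text
time_s: 21.32
eef_pos: [440.6, -206.6, 218.8]
ee_rot: [0.001, 0.001, 1.0, -0.001]
force: [0.7, 0.4, -0.5]
grip_width: 0.501
grip_force: 0.0
```

Call:
{"name": "servo_tool", "arguments": {
  "commands": [
    [0,[0,0.03,0],[0,0,0]],
    [0,[0,0.03,0],[0,0,0]],
    [0,[0,0.03,0],[0,0,0]],
    [0,[0,0.03,0],[0,0,0]],
    [0,[0,0.03,0],[0,0,0]],
    [0,[0,0.03,0],[0,0,0]],
    [0,[0,0.03,0],[0,0,0]],
    [0,[0,0.03,0],[0,0,0]],
    [0,[0,0.03,0],[0,0,0]],
    [0,[0,0.03,0],[0,0,0]]
  ]
}}

```text
time_s: 22.15
eef_pos: [440.0, 95.5, 218.3]
ee_rot: [0.0, -0.0, 1.0, 0.0]
force: [0.8, -1.2, -1.2]
grip_width: 0.496
grip_force: 0.0
```

Call:
{"name": "servo_tool", "arguments": {
  "commands": [
    [0,[0,0.03,0],[0,0,0]],
    [0,[0,0.03,0],[0,0,0]],
    [0,[0,0.03,0],[0,0,0]],
    [0,[0,0.03,0],[0,0,0]],
    [0,[0,0.03,0],[0,0,0]],
    [0,[-0.02,0.03,0],[0,0,0]],
    [0,[-0.03,0.02,0],[0,0,0]],
    [0,[-0.03,0.01,0],[0,0,0]],
    [0,[-0.02,0,0],[0,0,0]],
    [0,[0,0,0],[0,0,0]]
  ]
}}

```text
time_s: 22.98
eef_pos: [542.6, 304.0, 216.9]
ee_rot: [-0.0, 0.0, 1.0, -0.0]
force: [-0.2, -0.7, -0.7]
grip_width: 0.5
grip_force: 0.0
```

Call:
{"name": "servo_tool", "arguments": {
  "commands": [
    [0,[0,0,0],[0,0,0]],
    [0,[0,0,0],[0,0,0]]
  ]
}}

```text
time_s: 23.15
eef_pos: [539.6, 303.9, 218.0]
ee_rot: [-0.0, -0.0, 1.0, 0.0]
force: [0.1, -0.4, 0.0]
grip_width: 0.499
grip_force: 0.0
```

```bash
python3 - <<'E'
from cupfind import *
S=capture("scene")
wood=lambda im:(im[...,0]>im[...,2]+45)&(im[...,0]>130)
x,y=pix(T,[[440.4,-265,164]])[0].astype(int)
a,n,_=blob(T,(x-18,y-18,x+18,y+18),wood);x,y=pix(S,[[440.4,-265,158]])[0].astype(int)
b,n2,_=blob(S,(x-12,y-14,x+12,y+14),wood);print("knob",a,n,b,n2,tri(T,a,S,b),onplane(T,a,164))
q=near([441,-265],46,136,156);print("rim",len(q),cv2.minEnclosingCircle(q[:,:2].astype(np.float32)),circ(q))
b=near([441,-265],60,82,112);print("brim",cv2.minEnclosingCircle(b[:,:2].astype(np.float32)))
l=near([542,305],42,10,80);print("lid",len(l))
print(sense()["eef_pos"])
E
```

```text
knob [424.7 253.8] 45 [397.7 211.2] 32 (array([ 444.5, -271.3,  174. ]), np.float64(18.87544233599457)) [[ 440.3 -265.1  164. ]]
rim 150 ((441.2687683105469, -264.94598388671875), 29.287830352783203) (array([ 440.6, -264.9]), np.float64(26.999416366376952))
brim ((441.1077880859375, -265.4453430175781), 43.180885314941406)
lid 725
[539.6 303.9 218.3]
```

Call:
{"name": "servo_tool", "arguments": {
  "commands": [
    [0,[-0.003,0.0015,0.02],[0,0,0]],
    [0,[0,0,0.03],[0,0,0]],
    [0,[0,0,0.03],[0,0,0]],
    [0,[0,0,0.03],[0,0,0]],
    [0,[0,0,0.03],[0,0,0]],
    [0,[0,0,0.017],[0,0,0]],
    [0,[0,0,0.008],[0,0,0]],
    [0,[0,0,0],[0,0,0]],
    [0,[0,0,0],[0,0,0]]
  ]
}}

```text
time_s: 24.0
eef_pos: [543.7, 305.6, 54.0]
ee_rot: [0.001, -0.0, 1.0, 0.0]
force: [-0.2, 0.4, 0.8]
grip_width: 0.5
grip_force: 0.0
```

Call:
{"name": "servo_tool", "arguments": {
  "commands": [
    [0,[0.001,0,0.0045],[0,0,0]],
    [0,[0,0,0],[0,0,0]],
    [1,[0,0,0],[0,0,0]],
    [1,[0,0,0],[0,0,0]],
    [1,[0,0,0],[0,0,0]],
    [1,[0,0,0],[0,0,0]],
    [1,[0,0,0],[0,0,0]],
    [1,[0,0,0],[0,0,0]],
    [1,[0,0,0],[0,0,0]],
    [1,[0,0,0],[0,0,0]]
  ]
}}

```text
time_s: 24.83
eef_pos: [542.6, 305.4, 48.9]
ee_rot: [0.0, -0.0, 1.0, 0.0]
force: [-1.1, -1.7, 6.4]
grip_width: 0.162
grip_force: 39.1
```

Call:
{"name": "servo_tool", "arguments": {
  "commands": [
    [1,[0,0,-0.01],[0,0,0]],
    [1,[0,0,-0.025],[0,0,0]],
    [1,[0,0,-0.03],[0,0,0]],
    [1,[0,0,-0.03],[0,0,0]],
    [1,[0,0,-0.03],[0,0,0]],
    [1,[0,0,-0.03],[0,0,0]],
    [1,[0.01,-0.01,-0.025],[0,0,0]],
    [1,[0.02,-0.02,-0.01],[0,0,0]],
    [1,[0.02,-0.025,0],[0,0,0]],
    [1,[0.02,-0.03,0],[0,0,0]]
  ]
}}

```text
time_s: 25.67
eef_pos: [471.4, 220.1, 239.1]
ee_rot: [0.001, -0.001, 1.0, 0.0]
force: [0.4, -0.2, -0.9]
grip_width: 0.164
grip_force: 39.1
```

Call:
{"name": "servo_tool", "arguments": {
  "commands": [
    [1,[0.02,-0.03,0],[0,0,0]],
    [1,[0.01,-0.03,0],[0,0,0]],
    [1,[0,-0.03,0],[0,0,0]],
    [1,[0,-0.03,0],[0,0,0]],
    [1,[0,-0.03,0],[0,0,0]],
    [1,[0,-0.03,0],[0,0,0]],
    [1,[0,-0.03,0],[0,0,0]],
    [1,[0,-0.03,0],[0,0,0]],
    [1,[0,-0.03,0],[0,0,0]],
    [1,[0,-0.03,0],[0,0,0]]
  ]
}}

```text
time_s: 26.5
eef_pos: [442.1, -81.1, 238.8]
ee_rot: [0.0, -0.0, 1.0, -0.0]
force: [0.5, -0.6, -0.8]
grip_width: 0.161
grip_force: 39.1
```

Call:
{"name": "servo_tool", "arguments": {
  "commands": [
    [1,[0,-0.03,0],[0,0,0]],
    [1,[0,-0.03,0],[0,0,0]],
    [1,[0,-0.03,0],[0,0,0]],
    [1,[0,-0.03,0],[0,0,0]],
    [1,[0,-0.025,0],[0,0,0]],
    [1,[0,-0.015,0],[0,0,0]],
    [1,[0,-0.01,0],[0,0,0]],
    [1,[0,0,0],[0,0,0]],
    [1,[0,0,0],[0,0,0]],
    [1,[0,0,0],[0,0,0]]
  ]
}}

```text
time_s: 27.33
eef_pos: [442.6, -248.5, 238.4]
ee_rot: [-0.0, -0.001, 1.0, 0.0]
force: [0.7, -0.0, -1.2]
grip_width: 0.166
grip_force: 39.1
```

Call:
{"name": "servo_tool", "arguments": {
  "commands": [
    [1,[0.0015,-0.012,0],[0,0,0]],
    [1,[0,-0.0045,0.01],[0,0,0]],
    [1,[0,0,0.01],[0,0,0]],
    [1,[0,0,0],[0,0,0]],
    [1,[0,0,0],[0,0,0]]
  ]
}}

```text
time_s: 27.75
eef_pos: [440.7, -265.7, 217.3]
ee_rot: [-0.001, -0.0, 1.0, 0.001]
force: [-0.7, -0.3, -0.3]
grip_width: 0.16
grip_force: 39.1
```

```bash
python3 - <<'E'
from cupfind import *
S=capture("scene");WS=cloud(S);print(sense()["eef_pos"])
d=near([441,-265],45,172,192,WS);print("skirt ext",len(d),d.min(0),d.max(0),(d.min(0)+d.max(0))/2)
d=near([441,-265],60,84,100,WS);print("brim ext",len(d),d.min(0),d.max(0),(d.min(0)+d.max(0))/2)
p=pix(S,[[441,-265,170]])[0].astype(int);y,x=p[1]-60,p[0]-60
cv2.imwrite("pics/s5.png",cv2.resize(S["pixels"][y:y+120,x:x+120,::-1],None,fx=5,fy=5,interpolation=cv2.INTER_CUBIC))
E
```

```text
[ 441.1 -266.   218.3]
skirt ext 268 [ 404.3 -301.5  176.2] [ 465.3 -233.1  192. ] [ 434.8 -267.3  184.1]
brim ext 323 [ 395.8 -310.3   84.1] [ 477.4 -225.6  100. ] [ 436.6 -268.    92. ]
```

View pics/s5.png

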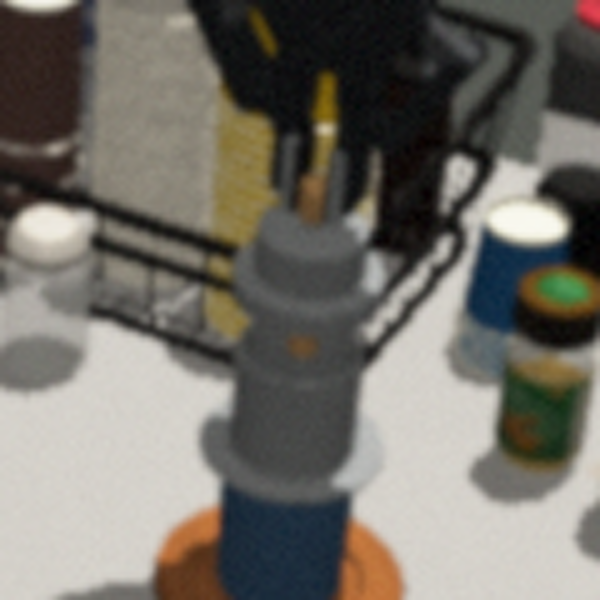

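The lid hangs level and centred over the brewer (picture: skirt at (308,275), press knob at (302,347)). Lowering.

Call:
{"name": "servo_tool", "arguments": {
  "commands": [
    [1,[0,0.0005,0.008],[0,0,0]],
    [1,[0,0,0.01],[0,0,0]],
    [1,[0,0,0.006],[0,0,0]],
    [1,[0,0,0.003],[0,0,0]],
    [1,[0,0,0.002],[0,0,0]],
    [1,[0,0,0.001],[0,0,0]],
    [1,[0,0,0],[0,0,0]],
    [1,[0,0,0],[0,0,0]]
  ]
}}

```text
time_s: 28.52
eef_pos: [441.1, -265.8, 188.6]
ee_rot: [0.0, -0.0, 1.0, -0.0]
force: [0.0, 0.0, -0.7]
grip_width: 0.163
grip_force: 39.1
```

Call:
{"name": "servo_tool", "arguments": {
  "commands": [
    [1,[0,0,0.0015],[0,0,0]],
    [1,[0,0,0.0015],[0,0,0]],
    [1,[0,0,0],[0,0,0]],
    [1,[0,0,0],[0,0,0]]
  ]
}}

```text
time_s: 28.85
eef_pos: [441.0, -265.7, 185.3]
ee_rot: [-0.0, -0.0, 1.0, 0.0]
force: [-0.1, 0.1, -0.7]
grip_width: 0.163
grip_force: 39.1
```

Past the rim without contact; continue to the seat at about 180.

Call:
{"name": "servo_tool", "arguments": {
  "commands": [
    [1,[0,0,0.002],[0,0,0]],
    [1,[0,0,0.0015],[0,0,0]],
    [1,[0,0,0],[0,0,0]],
    [1,[0,0,0.001],[0,0,0]],
    [1,[0,0,0],[0,0,0]],
    [1,[0,0,0],[0,0,0]]
  ]
}}

```text
time_s: 29.35
eef_pos: [441.0, -265.7, 180.8]
ee_rot: [-0.0, -0.0, 1.0, 0.0]
force: [-1.2, 0.2, -1.5]
grip_width: 0.167
grip_force: 39.1
```

Call:
{"name": "servo_tool", "arguments": {
  "commands": [
    [1,[0,0,0.001],[0,0,0]],
    [1,[0,0,0],[0,0,0]],
    [1,[0,0,0.0005],[0,0,0]],
    [1,[0,0,0],[0,0,0]],
    [1,[0,0,0],[0,0,0]]
  ]
}}

```text
time_s: 29.77
eef_pos: [441.2, -265.9, 180.0]
ee_rot: [0.0, -0.0, 1.0, -0.0]
force: [-0.7, 0.8, 5.1]
grip_width: 0.167
grip_force: 39.7
```

Seated at the predicted height. Release, rise and move aside.

Call:
{"name": "servo_tool", "arguments": {
  "commands": [
    [0.8,[0,0,-0.0005],[0,0,0]],
    [0.5,[0,0,0],[0,0,0]],
    [0.2,[0,0,0],[0,0,0]],
    [0.2,[0,0,0],[0,0,0]],
    [0.2,[0,0,-0.01],[0,0,0]],
    [0.2,[0,0,-0.02],[0,0,0]],
    [0.2,[0,0,-0.03],[0,0,0]],
    [0.2,[0,0.01,-0.02],[0,0,0]],
    [0.2,[0,0.03,0],[0,0,0]],
    [0.2,[0,0.03,0],[0,0,0]]
  ]
}}

```text
time_s: 30.6
eef_pos: [441.1, -195.6, 261.5]
ee_rot: [0.001, 0.001, 1.0, -0.001]
force: [0.3, 0.3, -0.4]
grip_width: 0.401
grip_force: 0.0
```

Call:
{"name": "servo_tool", "arguments": {
  "commands": [
    [0.2,[0,0.03,0],[0,0,0]],
    [0.2,[0,0.03,0],[0,0,0]],
    [0.2,[0,0.03,0],[0,0,0]],
    [0.2,[0,0.03,0],[0,0,0]],
    [0.2,[0,0.03,0],[0,0,0]],
    [0.2,[0,0.02,0],[0,0,0]],
    [0.2,[0,0,0],[0,0,0]],
    [0.2,[0,0,0],[0,0,0]]
  ]
}}

```text
time_s: 31.27
eef_pos: [441.0, -25.1, 260.5]
ee_rot: [0.0, -0.001, 1.0, -0.0]
force: [0.1, -1.1, 0.3]
grip_width: 0.401
grip_force: 0.0
```

```bash
python3 - <<'E'
from cupfind import *
S=capture("scene");WS=cloud(S)
for w,n in((W,"top"),(WS,"scene")):
    d=near([441,-265],37,140,153,w);k=near([441,-265],25,185,210,w);b=near([441,-265],60,84,100,w)
    A=np.c_[d[:,:2]-[441,-265],np.ones(len(d))];print(n,"step",len(d),np.median(d[:,2]),"knob",len(k),k.mean(0),k[:,2].max())
s=near([441,-265],45,130,155);print("lid",cv2.minEnclosingCircle(s[:,:2].astype(np.float32)))
p=pix(S,[[441,-265,120]])[0].astype(int);y,x=p[1]-70,p[0]-60
cv2.imwrite("pics/s6.png",np.hstack([cv2.resize(S["pixels"][y:y+130,x:x+120,::-1],(480,520),interpolation=cv2.INTER_CUBIC)]))
cv2.imwrite("pics/t6.png",T["pixels"][:,:,::-1])
E
```

```text
top step 385 148.11679155336313 knob 63 [ 441.8 -263.7  193.2] 197.41676367152962
scene step 206 150.07794362828517 knob 54 [ 437.1 -268.9  194.4] 200.45797680792467
lid ((441.4310302734375, -264.43505859375), 34.03164291381836)
```

View pics/s6.png

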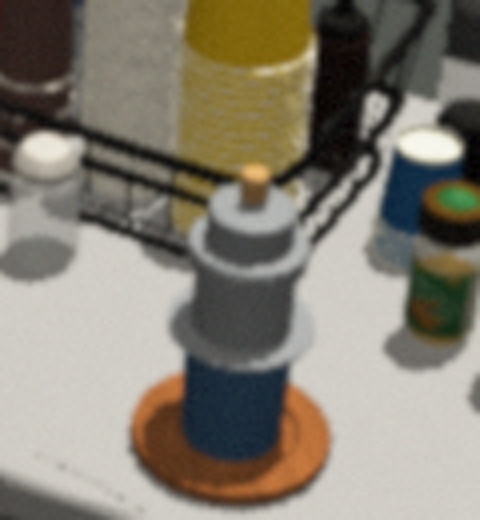

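View pics/t6.png

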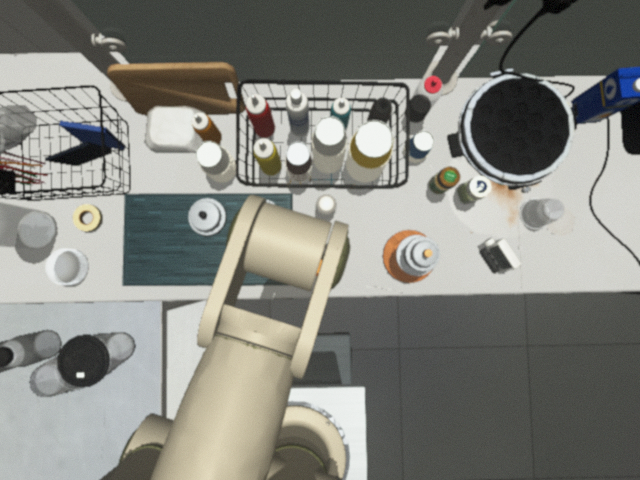

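The stack stands upright on the coaster, with the lid level at (250,245) in the crop and its knob top at about 196 mm. In the top view lid_wide (207,215), the shaker (326,205) and the timer (500,256) are where they began; press_wide is hidden behind the arm. Handing in.

```bash
python3 -c "
from rig import *
print(finish_job())"
```

```text
the job is handed in; nothing more can be done
None
```

The coffee maker is rebuilt on the coaster – cup, brewer, light-knobbed press and lid, seated level – and handed in at about 31 s; the wide lid, shaker and timer stayed put, and the black-knobbed press was not touched but was hidden by the arm in the last picture.

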